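Close up the loaded cheese press

ROBOT

A 6-joint arm with a two-finger parallel gripper is mounted at the origin on the work surface. World frame = base frame: x ahead of the robot, y to its left, z up, the work surface at z = 0. Lengths are in m, angles in rad, forces in N, time in s.
With the tool pointing down it reaches from about 0.375 to 0.9 m from the base axis. Payload 3.1 kg.
Tool frame: the origin (TCP) lies on the centre line of the jaws, within the pads' length; the fingertips stand 19 mm ahead of it and the grasp point (between the pads) is the TCP; z points along the fingers, y is the line along which they close (so a half turn about z gives the same grasp; the last joint's range is limited). The gripper opens to 85 mm and grips with 20 to 120 N. Pads are 22 mm wide; open, the fingers measure 114 mm over their backs; the gripper's body (76 mm by 85 mm) begins 54 mm behind the grasp point. The pads swing forward as they close: fully open they stand 13 mm farther back than shut.
Start: joints at [-1.474, 0.527, 1.433, -0, 1.181, -0.178], TCP at [0.17, -0.601, 0.25] pointing down, gripper open.
Joint ranges: [-3.08, 3.08], [-0.75, 2.2], [0.22, 2.44], [-1.43, 4.57], [0, 2.65], [-2.85, 2.85]. Speed limits (rad/s): [2.79, 2.79, 3.14, 3.14, 3.14, 3.14].

INTERFACE

Orientations are given as a unit quaternion [x, y, z, w].
In Python, from station import manip, cams, sign_off gives the robot as it stands.
- The arm moves only by the tool carry_out, never from a script. Its argument "targets" is a list that holds one entry, the list of rows, each a list of 7 numbers: the shift along the tool's x, y, z in cm, then the turn, a rotation vector about the tool's x, y, z in degrees, then the finger opening in cm, from 0 to 8.54. A call has 1 to 12 rows; each row is the pose to reach, as a shift and turn from the pose commanded when the call began, along the tool's axes at that moment; what a row does not reach only later rows make up. A row lasts 1/12 s, in which the tool goes at most 41.7 mm and 7.16 degrees, less where a joint would pass 70% of its speed; a pose out of reach is approached as far as the arm can. A call with a gripper value outside its range is refused whole. The fingers move at their own pace and stop on an object; "force" is the grip in N (left out, the last holds). Time passes only in rows, so rows that repeat a pose let the fingers close. It gives the time, the measured TCP pose, the force, the opening and the grip force at its end, in the units of the state.
- manip.sense(): the state, without advancing time (a new reading comes with each control period).
- cams.snapshot(name): name is "scene" or "top"; returns the picture (384x512x3 uint8, red, green, blue); there is no depth.
- cams.camera_info(name): a dict with "K" (3x3 intrinsics, pixels), "k1" (the pictures are not rectified: a ray, as slopes to the right and down, at radius r is drawn at 1 + k1 r^2 times it, then the intrinsics apply), "T" (4x4, takes a point from camera to world coordinates). Camera axes: x right, y down, z forward; pixel columns grow to the right and rows downward; lengths in m; the calibration is good to about 2 mm. A picture is of the moment at which its call begins. camera_info takes no time and is no camera call.
- sign_off(): hands the job in; it is judged then, once.
The state is a dict: "t": time; "q": joint angles; "qd": joint speeds; "tau": joint torques, N m; "tcp_pos": TCP position; "tool_rot": TCP orientation; "force": force on the tool from outside, world axes, zero at the start; "ft_torque": the same for the moment, N m; "finger_gap": opening from 0.0 (shut) to 1.0 (fully open); "gripper_force": force on a finger pad.
Only numpy, scipy, OpenCV 4.12 (cv2) and the standard library are available. Lean on these libraries where they do the work, as an engineer would, in place of code of your own. Each camera call takes 0.05 s, during which the arm holds its last target. There are 200 camera calls.

TASK

The cheese is already in the mould of the press. Lay the lid that fits (the smaller of the two wooden lids) flat on the cheese inside the mould, swing the press arm round until it meets its stop over the mould, then crank the screw down (clockwise from above, a turn or more) until you feel the foot bear firmly on the lid and the crank go tight, without forcing it. Leave the other things on the table where they are.

Things in the scene. Friction and masses are not known exactly. Their poses are not given: they have to be found in the camera images.
- lid: The lid to use: round pale wooden disc, 122 mm diameter, 18 mm thick, its lower edge bevelled 5 mm, with an upright grip block glued on its top centre (70 mm along the lid's x, 34 mm along its y, 40 mm high, so the whole lid is 58 mm high). Origin: centre of its underside; z up. About 0.3 kg. Starts on the table.
- big_lid: A lid that does not fit, of the same make with the same grip block but 160 mm in diameter. Origin: centre of its underside. Starts on the table; not needed. It and the right lid swap places.
- mould_mouth (a point): Centre of the open mouth of the mould, at the height of its rim (100 mm above the table). The mould is an upright aluminium ring fixed on the press board: 140 mm outside, 130 mm inside diameter, 80 mm high. Its x axis points horizontally from the mould towards the post of the press.
- cheese: The cheese in the mould, a pale yellow wheel 125 mm in diameter and 50 mm high; it does not move. Origin: centre of its underside; its flat top is 50 mm above that, about 30 to 45 mm below the mould's rim (it varies).
- beam_pivot (a point): On the vertical axis of the press's post (115 mm from the mould's centre), at 270 mm height. The press arm is a grey level beam, 36 mm wide, from 240 to 270 mm high, that swivels stiffly about the post (about 8 N at its end) and stays where it is left.
- beam_end (a point): Top centre, at 285 mm height, of the block that ends the press arm, 215 mm from the pivot. The block is 30 mm along the arm, 36 mm wide, 240 to 285 mm high: push its side or grip it across.
- press_arm (a joint): Swivel of the press arm, rad: 0 is at its stop, with the screw right over the centre of the mould; grows clockwise seen from above as the arm swings away; up to 1.9.
- crank_axis (a point): On the vertical axis of the screw, on the arm 115 mm from the pivot, at 287 mm height (top face of the crank bar). The crank keeps its height as it turns, just above the beam; clockwise from above lowers the screw. The 16 mm rod in the middle stands up to 55 mm above the crank bar and sinks as the screw goes down.
- crank_grip (a point): On the axis of the crank's upright wooden knob, 24 mm above its foot. Knob: 25 mm thick, 42 mm high (287 to 329 mm above the table), free to spin on its pin 60 mm from the screw's axis. It takes about 2.8 N at the knob to turn the crank while the foot is free, 4.7 N at first touch, 5.5 N when the spring bottoms, then it goes tight; over 25 N is forcing it.
- brush: Cheese brush with dark wooden back and handle, 190 mm long; a bystander. Origin: under the centre of its back.
- small_cheese: Small cheese, 64 mm in diameter and 40 mm high; a bystander. Origin: centre of its underside.
- jar: Glass jar, 68 mm in diameter and 100 mm high; a bystander. Origin: centre of its underside.
- bowl: Steel bowl, 140 mm in diameter and 60 mm high; a bystander. Origin: centre of its underside.
- screw_nut (a point): Under the arm on the screw's axis, at 228 mm height. Here the rod comes out and carries a round steel foot (44 mm diameter) that presses on the lid's grip block. It starts 25 to 85 mm above the block: 1 to 3 turns. The foot is sprung: 20 N at first touch, 28 N when its spring bottoms 14 mm (0.4 turn) later. From first touch on it is firm; forcing the crank crushes the cheese.
Things that resemble listed ones, but are neither listed nor needed, are in the scene too. Leave any purple look-alike of the lid alone.

How it is judged:
By the outcome, as a careful person would: the job done as asked, in the order asked, and still so for the second after the job is handed in, with the robot touching nothing.
It also fails if it takes over 72 s, if anything falls off the work surface, if the arm or the gripper's body presses on something with over 40 N, if the wrist force passes 120 N, or if a joint passes its speed limit or range.

## Working session

There is one attempt and no reset: what is moved stays moved. The work goes in short steps, Python scripts to look and compute and a tool call to move; the robot and the scene stay as the last step left them, time stands still between calls to the robot, and variables do not carry over. Pictures are saved under pics/ and viewed, at most 10 in all, crops included, and the job is handed in when it is done.

Besides the shell and the picture viewer there is one more tool, called in YAML: its name, and indented under it one key for each argument. carry_out: Moves the arm, as the interface text tells. Its arguments: {"type":"object","properties":{"targets":{"type":"array"},"force":{"type":"number"}},"required":["targets"]}

```bash
mkdir -p pics; ls
python3 - <<'E'
from station import manip, cams
import cv2, json
for n in ("scene","top"):
    cv2.imwrite(f"pics/{n}0.png",cams.snapshot(n)[:,:,::-1])
    i=cams.camera_info(n); print(n,i)
print(manip.sense())
E
```

```text
pics
scene {'K': array([[485.33656146,   0.        , 258.46078579],
       [  0.        , 485.33656146, 186.61920995],
       [  0.        ,   0.        ,   1.        ]]), 'k1': -0.07826373016372133, 'T': array([[ 0.69046698,  0.57144754, -0.44351217,  1.1520804 ],
       [ 0.7233422 , -0.54069347,  0.42944921, -0.63032101],
       [ 0.00560356, -0.61733157, -0.78668312,  1.30169575],
       [ 0.        ,  0.        ,  0.        ,  1.        ]])}
top {'K': array([[376.73397396,   0.        , 256.70807496],
       [  0.        , 376.73397396, 187.74902803],
       [  0.        ,   0.        ,   1.        ]]), 'k1': -0.06446316279849705, 'T': array([[ 0.02818143, -0.99247829,  0.11913288,  0.38246394],
       [-0.99956862, -0.02699371,  0.01157197, -0.02767988],
       [-0.00826909, -0.11940761, -0.99281088,  1.39068314],
       [ 0.        ,  0.        ,  0.        ,  1.        ]])}
{'t': 0.1, 'q': array([-1.47348413e+00,  5.28388934e-01,  1.43377739e+00, -2.99102166e-06,
        1.18141076e+00, -1.78491594e-01]), 'qd': array([ 0.00201454, -0.00185683, -0.00377457,  0.00077082,  0.00036211,
        0.00052504]), 'tau': array([ 7.26177586e-04, -4.43303704e+01, -1.78585893e+01, -2.60004208e-04,
        3.87387161e-03,  1.89303421e-06]), 'tcp_pos': array([ 0.17017258, -0.60075175,  0.24942075]), 'tool_rot': array([ 9.90506027e-01,  1.37465727e-01,  3.88808148e-05, -9.91454397e-04]), 'force': array([ 0.07116936,  0.71843062, -0.39635594]), 'ft_torque': array([-0.00212768, -0.00183305,  0.02630783]), 'gripper_force': 0.0, 'finger_gap': 0.9995338533626902}
```

View pics/scene0.png

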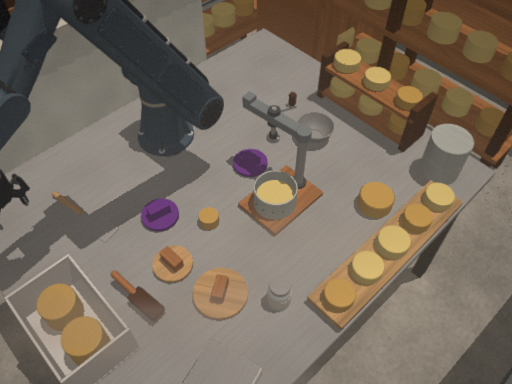

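View pics/top0.png

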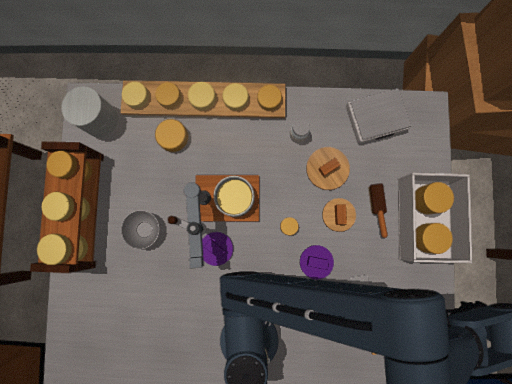

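Scene: the post is at scene (300,165) and the arm points towards scene (250,100); the mould with cheese is at top (236,197). The lid candidates in the top view are the pale disc at (340,215), the larger pale disc at (328,168), and purple discs at (217,249) and (317,262). The pale one at (340,215) is the smaller of the two wooden lids. I'll measure it and confirm in an enlarged crop.

```bash
cat > h.py <<'E'
import numpy as np, cv2
from station import manip, cams
from scipy.spatial.transform import Rotation as R
def ray(n,uv):
    i=cams.camera_info(n); D=np.array([i["k1"],0,0,0,0])
    p=cv2.undistortPoints(np.array([[uv]],float),i["K"],D)[0,0]
    return i["T"][:3,3], i["T"][:3,:3]@np.r_[p,1]
def at(n,uv,z):
    o,d=ray(n,uv); return (o+d*(z-o[2])/d[2]).round(4)
def px(n,X):
    i=cams.camera_info(n); T=np.linalg.inv(i["T"]); D=np.array([i["k1"],0,0,0,0])
    r=cv2.Rodrigues(T[:3,:3])[0]
    return cv2.projectPoints(np.array(X,float).reshape(-1,1,3),r,T[:3,3],i["K"],D)[0][:,0]
def tri(a,b):  # ray from scene uv a, top uv b
    (o1,d1),(o2,d2)=ray("scene",a),ray("top",b)
    A=np.c_[d1,-d2]; s=np.linalg.lstsq(A,o2-o1,rcond=None)[0]
    p,q=o1+s[0]*d1,o2+s[1]*d2; return ((p+q)/2).round(4),np.linalg.norm(p-q).round(4)
def rel(p,yaw=None):
    """tool-frame shift in cm to world point p from current pose"""
    s=manip.sense(); Q=R.from_quat(s["tool_rot"]); return (Q.inv().apply(np.array(p)-s["tcp_pos"])*100).round(2)
E
python3 - <<'E'
from h import *
t=cv2.imread("pics/top0.png"); s=cv2.imread("pics/scene0.png")
a=cv2.resize(t[135:275,280:400],None,fx=5,fy=5,interpolation=2)[:600,:400]
a=cv2.resize(t[140:250,290:370],None,fx=5,fy=5,interpolation=2)
b=cv2.resize(t[170:270,160:240],None,fx=5,fy=5,interpolation=2)
im=np.zeros((550,800,3),np.uint8); im[:550,:400]=a; im[:500,400:]=b
cv2.imwrite("pics/crop1.png",im)
b=cv2.resize(s[85:235,225:345],None,fx=4,fy=4,interpolation=2)
a=cv2.resize(s[235,140:].reshape(1,-1,3),(1,1)) 
a=cv2.resize(s[235:325,140:220],None,fx=4,fy=4,interpolation=2)
im=np.zeros((600,800,3),np.uint8); im[:600,:480]=b; im[:360,480:800]=a
cv2.imwrite("pics/crop2.png",im)
E
```

```text
(no output)
```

View pics/crop1.png

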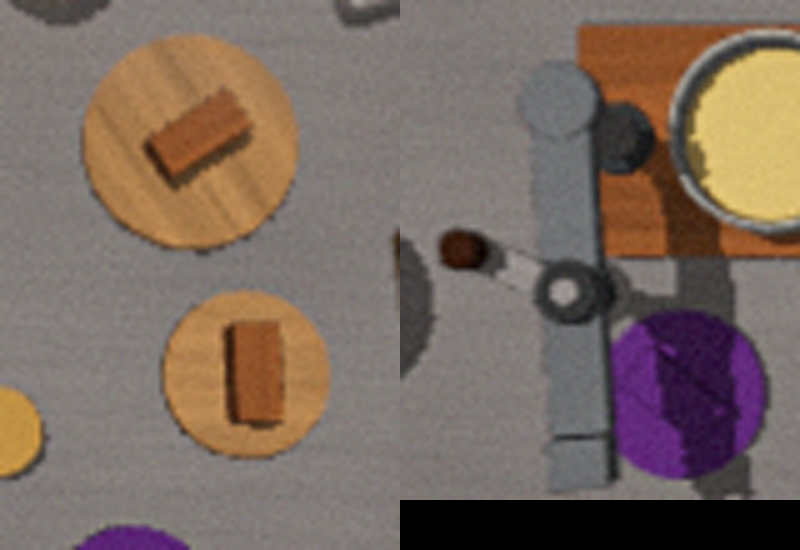

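View pics/crop2.png

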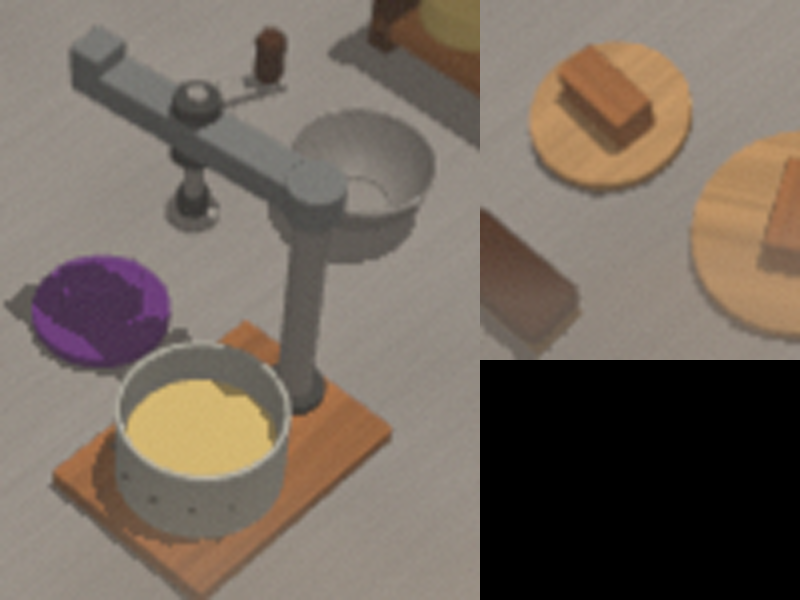

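The enlarged crop confirms it: the left-hand lid at top (339,215) has radius ≈16.6 px and the other ≈21.6 px, so it is the smaller pale disc with a reddish grip block. The arm block is at top (196,262.6) / scene (249.5,97), the knob at top (172.6,219.6) / scene (293,94), the post at top (191.6,189.6).

Run:
```python
from h import *
T=cv2.imread("pics/top0.png"); S=cv2.imread("pics/scene0.png")
print("lid disc",at("top",(339.2,215),.018)," r",np.linalg.norm(at("top",(355.8,215),.018)-at("top",(322.6,215),.018))/2, "big r",np.linalg.norm(at("top",(349.6,168),.018)-at("top",(306.4,168),.018))/2)
for n,uv in (("top",(342,214)),("scene",(140+122/4+0.3,0))): pass
print("lid scene",at("scene",(140+(610-480)/4,235+114/4),.018),"block",at("top",(342,214),.058), at("scene",(140+(605-480)/4,235+82/4),.058))
c=[at("top",(290+x/5,140+y/5),.058)[:2] for x,y in((237,322),(281,322),(283,418),(239,424))]; print("blk corners",*c)
print("mould top",at("top",(235,196.5),.1),"scene",at("scene",(276,187.8),.1))
print("end",at("top",(196,262.6),.285),at("scene",(249.5,97.2),.285))
print("pivot",at("top",(191.6,189.6),.275),at("scene",(304,130),.275),tri((304,130),(191.6,189.6)))
print("rod",tri((274.75,109.5),(192.6,228.2)))
print("knob",at("top",(172.6,219.6),.329),at("scene",(292.75,94.2),.329))
# cheese top & mould: yellow segmentation
for n,I,box in(("top",T,(205,170,265,225)),("scene",S,(245,165,305,225))):
    x0,y0,x1,y1=box; h=cv2.cvtColor(I[y0:y1,x0:x1],cv2.COLOR_BGR2HSV)
    m=cv2.inRange(h,(18,90,90),(35,255,255)); c=max(cv2.findContours(m,0,1)[0],key=cv2.contourArea)
    e=cv2.fitEllipse(c); uv=np.array(e[0])+(x0,y0); print(n,"cheese",uv,e[1],[at(n,uv,z) for z in(.055,.07)])
```

```text
lid disc [ 0.4554 -0.315   0.018 ]  r 0.06076977044551016 big r 0.08013159489240183
lid scene [ 0.4632 -0.3192  0.018 ] block [ 0.457  -0.3166  0.058 ] [ 0.4609 -0.3152  0.058 ]
blk corners [ 0.4907 -0.3001] [ 0.4915 -0.3315] [ 0.4236 -0.333 ] [ 0.4186 -0.3018]
mould top [0.505  0.0612 0.1   ] scene [0.5159 0.0625 0.1   ]
end [0.2916 0.1552 0.285 ] [0.303  0.1494 0.285 ]
pivot [0.5055 0.1799 0.275 ] [0.5116 0.1758 0.275 ] (array([0.5066, 0.1816, 0.2672]), np.float64(0.0008))
rod (array([0.3913, 0.1716, 0.2784]), np.float64(0.0019))
knob [0.4128 0.2197 0.329 ] [0.4189 0.2196 0.329 ]
top cheese [234.12372017 196.49071312] (33.43581008911133, 34.7078971862793) [array([0.5092, 0.0675, 0.055 ]), array([0.5078, 0.0664, 0.07  ])]
scene cheese [274.82925034 191.4922905 ] (22.585119247436523, 35.31721115112305) [array([0.5002, 0.0749, 0.055 ]), array([0.508 , 0.0664, 0.07  ])]
```

```bash
cat > fit.py <<'E'
from h import *
from scipy.optimize import minimize
th=np.linspace(0,2*np.pi,60)
def ring(c,r,z): return np.c_[c[0]+r*np.cos(th),c[1]+r*np.sin(th),0*th+z]
def cen(P):
    m=cv2.moments(cv2.convexHull(P.astype(np.float32))); return np.array([m["m10"],m["m01"]])/m["m00"],m["m00"]
def fit(n,mask,rings,c0):
    c=max(cv2.findContours(mask,0,1)[0],key=cv2.contourArea)
    t,a=cen(c[:,0]); f=lambda c:np.linalg.norm(cen(px(n,np.vstack([ring(c,r,z) for r,z in rings])))[0]-t)
    r=minimize(f,c0,method="Nelder-Mead"); return r.x.round(4),t,a,cen(px(n,np.vstack([ring(r.x,q,z) for q,z in rings])))[1]
def mask(n,I,x0,y0,x1,y1,lo,hi):
    m=np.zeros(I.shape[:2],np.uint8); h=cv2.cvtColor(I[y0:y1,x0:x1],cv2.COLOR_BGR2HSV); m[y0:y1,x0:x1]=cv2.inRange(h,lo,hi); return m
E
python3 - <<'E'
from fit import *
T=cv2.imread("pics/top0.png"); S=cv2.imread("pics/scene0.png")
L=[(.061,.018),(.061,.005),(.056,0)]
W=((5,80,60),(25,255,255))
print(fit("top",mask("top",T,318,192,362,237,*W),L,(.458,-.316)))
print(fit("scene",mask("scene",S,148,243,191,283,*W),L,(.458,-.316)))
B=((3,140,50),(11,255,255))
for n,I,b in(("top",T,(326,196,352,234)),("scene",S,(155,243,190,275))):
    h=I[b[1]:b[3],b[0]:b[2]].reshape(-1,3)
    m=mask(n,I,*b,*B); c=max(cv2.findContours(m,0,1)[0],key=cv2.contourArea); print(n,"block",cen(c[:,0]),cv2.minAreaRect(c))
# cheese at top (125mm) from top cam only
Y=((18,90,90),(35,255,255))
print(fit("top",mask("top",T,205,170,265,225,*Y),[(.0625,.07)],(.508,.066)))
# rim overlays, check
for n,I,c,b in(("top",T,(.507,.0655),(205,165,270,230)),("scene",S,(.509,.0655),(240,155,310,225))):
    x0,y0,x1,y1=b; im=cv2.resize(I[y0:y1,x0:x1],None,fx=6,fy=6,interpolation=2)
    for r,z,k in((.07,.1,(0,0,255)),(.0625,.07,(255,0,0)),(.07,.02,(0,255,0))):
        p=(px(n,ring(c,r,z))-(x0,y0)+.5)*6-.5; cv2.polylines(im,[p.round().astype(int)],True,k,1)
    cv2.imwrite(f"pics/ov_{n}.png",im)
a,b=cv2.imread("pics/ov_top.png"),cv2.imread("pics/ov_scene.png")
im=np.zeros((420,800,3),np.uint8); im[:390,:390]=a; im[:420,390:]=b[:, :410]; cv2.imwrite("pics/ov.png",im)
E
```

```text
(array([ 0.4576, -0.3143]), array([338.70931796, 214.53294909]), 867.5, 892.5024810396135)
(array([ 0.4576, -0.3182]), array([171.88237905, 263.52833259]), 1126.5, 1216.8565758591285)
top block (array([337.42857143, 221.0952381 ]), 14.0) ((337.5000305175781, 221.50003051757812), (7.071067810058594, 2.8284268379211426), 45.0)
scene block (array([nan, nan]), 0.0) ((172.0, 260.0), (0.0, 0.0), 0.0)
(array([0.5081, 0.0666]), array([234.0955711 , 196.49417249]), 929.5, 980.7009229057003)fit.py:6: RuntimeWarning: invalid value encountered in divide
  m=cv2.moments(cv2.convexHull(P.astype(np.float32))); return np.array([m["m10"],m["m01"]])/m["m00"],m["m00"]
```

View pics/ov.png

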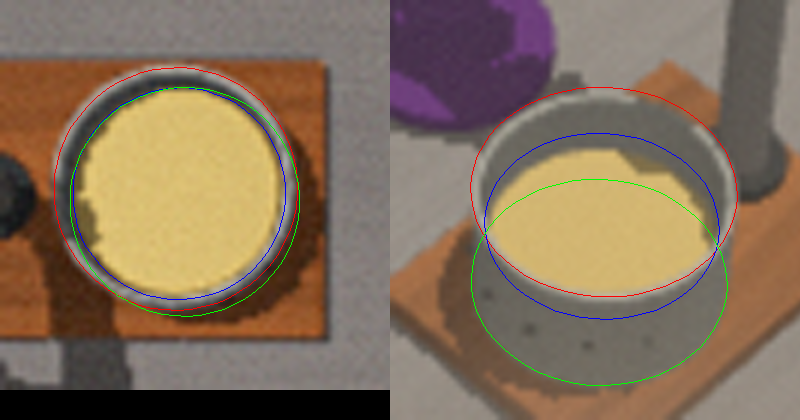

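The overlay shows the rim circle fitting at about (0.508, 0.0655). The cheese lies lower than 70 mm, at roughly 58 mm. The lid is at (0.458, −0.316) with its block along world x.

```bash
python3 -c "
from h import *
print(rel((.457,-.316,.15)),rel((.457,-.316,.042)));q=manip.sense()['tool_rot'];print(R.from_quat(q).as_matrix().round(3))"
```

```text
[ 35.35 -19.57   9.99] [ 35.35 -19.55  20.79]
[[ 0.962  0.272 -0.   ]
 [ 0.272 -0.962  0.002]
 [ 0.    -0.002 -1.   ]]
```

carry_out:
  targets:
    - [[35.35,-19.55,10,0,0,14.3,8],[35.35,-19.55,10,0,0,14.3,8],[35.35,-19.55,10,0,0,14.3,8],[35.35,-19.55,10,0,0,14.3,8],[35.35,-19.55,10,0,0,14.3,8],[35.35,-19.55,10,0,0,14.3,8],[35.35,-19.55,10,0,0,14.3,8],[35.35,-19.55,10,0,0,14.3,8],[35.35,-19.55,10,0,0,14.3,8],[35.35,-19.55,10,0,0,14.3,8],[35.35,-19.55,10,0,0,14.3,8],[35.35,-19.55,10,0,0,14.3,8]]
  force: 50

```text
t: 1.1
tcp_pos: [0.458, -0.3145, 0.1493]
tool_rot: [1.0, 0.016, -0.001, -0.001]
force: [-0.1, -0.1, -0.1]
finger_gap: 0.939
gripper_force: 0.0
```

```bash
python3 -c "
from h import *
print(manip.sense()['tcp_pos'],rel((.457,-.316,.042)),R.from_quat(manip.sense()['tool_rot']).as_matrix().round(3))"
```

```text
[ 0.45796125 -0.31454536  0.14931763] [-0.08  0.16 10.73] [[ 1.     0.031 -0.002]
 [ 0.031 -1.     0.002]
 [-0.002 -0.002 -1.   ]]
```

carry_out:
  targets:
    - [[0,0.1,4,0,0,0,8],[0,0.1,8,0,0,0,8],[0,0.1,10.7,0,0,0,8],[0,0.1,10.7,0,0,0,8],[0,0.1,10.7,0,0,0,8],[0,0.1,10.7,0,0,0,2],[0,0.1,10.7,0,0,0,2],[0,0.1,10.7,0,0,0,2],[0,0.1,10.7,0,0,0,2],[0,0.1,10.7,0,0,0,2],[0,0.1,10.7,0,0,0,2],[0,0.1,10.7,0,0,0,2]]
  force: 50

```text
t: 2.1
tcp_pos: [0.4577, -0.3184, 0.0453]
tool_rot: [1.0, 0.013, 0.001, 0.001]
force: [-0.4, 0.4, 7.5]
finger_gap: 0.394
gripper_force: 52.0
```

carry_out:
  targets:
    - [[0,0,-4,0,0,0,2],[0,0,-8,0,0,0,2],[0,0,-12,0,0,0,2],[0.5,-3,-14,0,0,0,2],[1,-7,-14,0,0,0,2],[1.5,-11,-14,0,0,0,2],[2,-15,-14,0,0,0,2],[2.5,-19,-14,0,0,0,2],[3,-23,-14,0,0,0,2],[3,-23,-14,0,0,0,2],[3,-23,-14,0,0,0,2]]

```text
t: 3.02
tcp_pos: [0.4804, -0.0846, 0.1837]
tool_rot: [1.0, 0.016, -0.0, 0.0]
force: [-0.5, -1.0, -2.5]
finger_gap: 0.388
gripper_force: 51.4
```

```bash
python3 -c "
from h import *
print(manip.sense()['tcp_pos'],rel((.508,.0655,.178)),R.from_quat(manip.sense()['tool_rot']).as_matrix().round(3))
cv2.imwrite('pics/s1.png',cams.snapshot('scene')[:,:,::-1]);cv2.imwrite('pics/t1.png',cams.snapshot('top')[:,:,::-1])
a=cv2.resize(cv2.imread('pics/s1.png')[120:320,100:350],None,fx=3,fy=3);cv2.imwrite('pics/s1c.png',a)"
```

```text
[ 0.48044458 -0.08462894  0.18374079] [  3.23 -14.92   0.57] [[ 1.     0.031 -0.   ]
 [ 0.031 -1.    -0.   ]
 [-0.     0.    -1.   ]]
```

View pics/s1c.png

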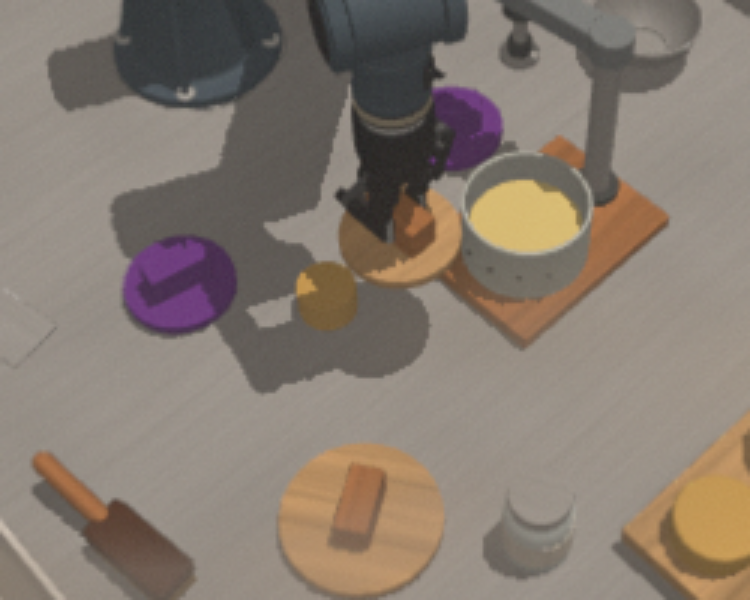

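The lid is held level; its disc spans about crop x 339–462, y 190–284, giving scene (233.5,199). I'll check its offset from the TCP by matching the model outline.

Run:
```python
from fit import *
S=cv2.imread("pics/s1.png"); zb=.1837-.0445
x0,y0,x1,y1=200,170,270,225
im=cv2.resize(S[y0:y1,x0:x1],None,fx=8,fy=8,interpolation=2)
for c,k in(((.4804,-.0843),(0,0,255)),):
  for z in(.018,.005):
    p=(px("scene",ring(c,.061,zb+z))-(x0,y0)+.5)*8-.5; cv2.polylines(im,[p.round().astype(int)],True,k,1)
cv2.imwrite("pics/s1o.png",im)
print(at("scene",(233.5,198.8),zb+.018))
```

```text
[ 0.4893 -0.0903  0.1572]
```

View pics/s1o.png

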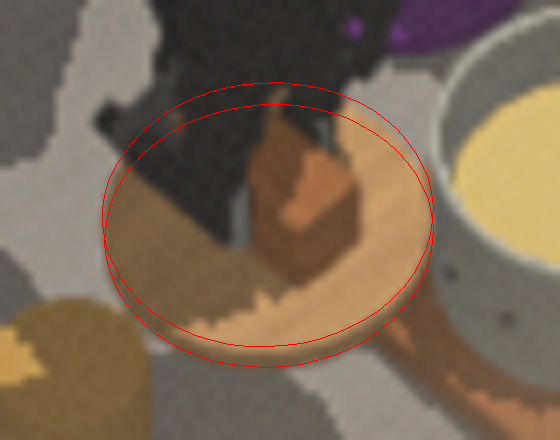

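The outline fits to within 1 mm, so the lid is centred on the TCP. I'll move over the mould and lower to just above the rim.

carry_out:
  targets:
    - [[0.8,-3.8,0,0,0,0,2],[1.6,-7.6,0,0,0,0,2],[2.4,-11.4,0,0,0,0,2],[3.2,-14.9,0.5,0,0,0,2],[3.2,-14.9,2,0,0,0,2],[3.2,-14.9,3,0,0,0,2],[3.2,-14.9,3,0,0,0,2]]

```text
t: 3.7
tcp_pos: [0.508, 0.0613, 0.1514]
tool_rot: [1.0, 0.013, -0.002, 0.0]
force: [-0.2, -0.6, -3.4]
finger_gap: 0.392
gripper_force: 51.9
```

```bash
python3 -c "
from h import *
print(manip.sense()['tcp_pos'],rel((.508,.0655,.11)))"
```

```text
[0.50801324 0.06133634 0.15139558] [ 0.03 -0.42  4.14]
```

carry_out:
  targets:
    - [[0,-0.4,0,0,0,0,2],[0,-0.4,0,0,0,0,2],[0,-0.4,0.6,0,0,0,2],[0,-0.4,1,0,0,0,2],[0,-0.4,1.4,0,0,0,2]]

```text
t: 4.12
tcp_pos: [0.5092, 0.0659, 0.1392]
tool_rot: [1.0, 0.013, 0.0, 0.0]
force: [0.8, -0.5, -2.5]
finger_gap: 0.388
gripper_force: 52.0
```

carry_out:
  targets:
    - [[0,0,0.5,0,0,0,2],[0,0,1,0,0,0,2],[0,0,1.5,0,0,0,2],[0,0,1.9,0,0,0,2],[0,0,2.2,0,0,0,2],[0,0,2.2,0,0,0,2]]

```text
t: 4.62
tcp_pos: [0.5086, 0.0666, 0.1165]
tool_rot: [1.0, 0.013, -0.001, -0.0]
force: [0.6, -0.0, -3.1]
finger_gap: 0.391
gripper_force: 52.0
```

carry_out:
  targets:
    - [[0,0,0.4,0,0,0,2],[0,0,0.8,0,0,0,2],[0,0,1.1,0,0,0,2],[0,0,1.1,0,0,0,2]]

```text
t: 4.95
tcp_pos: [0.5092, 0.0665, 0.1066]
tool_rot: [1.0, 0.013, 0.0, 0.0]
force: [-0.7, 0.7, 0.3]
finger_gap: 0.39
gripper_force: 52.5
```

carry_out:
  targets:
    - [[0,0,0.2,0,0,0,2],[0,0,0.4,0,0,0,2],[0,0,0.4,0,0,0,2]]

```text
t: 5.2
tcp_pos: [0.5093, 0.0666, 0.1065]
tool_rot: [1.0, 0.013, 0.001, 0.0]
force: [-7.8, -0.9, 31.6]
finger_gap: 0.387
gripper_force: 56.0
```

It's on the cheese. I'll ease off, release and go up.

carry_out:
  targets:
    - [[0,0,-0.35,0,0,0,2],[0,0,-0.35,0,0,0,5.5],[0,0,-0.35,0,0,0,5.5],[0,0,-0.35,0,0,0,5.5],[0,0,-0.35,0,0,0,5.5],[0,0,-3,0,0,0,5.5],[0,0,-7,0,0,0,5.5],[0,3,-11,0,0,0,5.5],[0,7,-11,0,0,0,5.5],[0,11,-11,0,0,0,5.5],[0,15,-11,0,0,0,5.5],[0,15,-11,0,0,0,5.5]]

```text
t: 6.2
tcp_pos: [0.5149, -0.0906, 0.2127]
tool_rot: [1.0, 0.01, 0.002, 0.002]
force: [0.7, -0.4, -0.7]
finger_gap: 0.648
gripper_force: 0.0
```

```bash
python3 -c "
from h import *
s=manip.sense();print(s['tcp_pos'],s['q'].round(2))
cv2.imwrite('pics/s2.png',cams.snapshot('scene')[:,:,::-1]);cv2.imwrite('pics/t2.png',cams.snapshot('top')[:,:,::-1])
a=cv2.resize(cv2.imread('pics/s2.png')[75:225,200:340],None,fx=4,fy=4,interpolation=2)
b=cv2.resize(cv2.imread('pics/t2.png')[170:250,160:240],None,fx=3,fy=3,interpolation=2)
im=np.zeros((600,800,3),np.uint8);im[:600,:560]=a;im[:240,560:]=b;cv2.imwrite('pics/s2c.png',im)"
```

```text
[ 0.51485057 -0.09061865  0.21268959] [-0.39  0.44  1.73 -0.    0.96  1.17]
```

View pics/s2c.png

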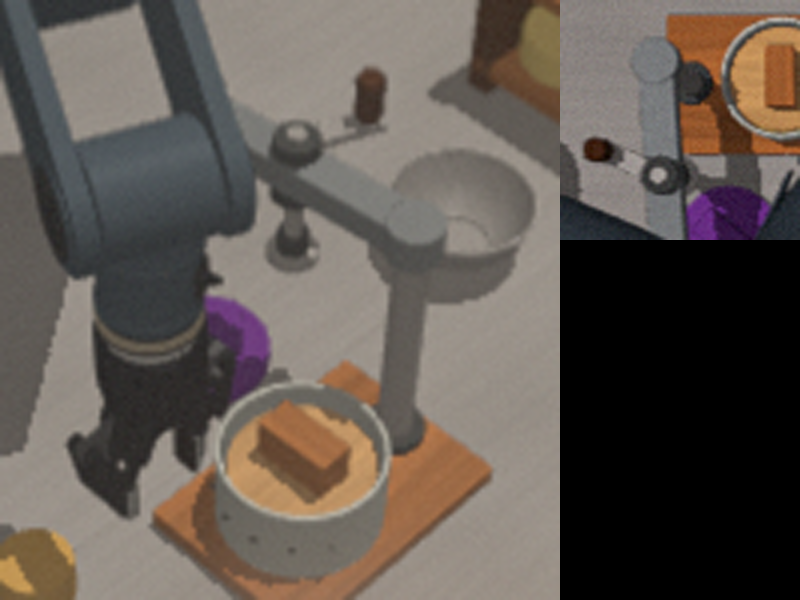

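The lid sits flat inside the mould rim with its block along x; top and scene agree. Next I'll swing the arm, with shut fingers pushing its outer side near the end.

```bash
cat > sw.py <<'E'
from h import *
P=np.array([.508,.1805])
def pose(al,r,d,z):
    """al: press angle rad (0 stop); tool x = -u, point r along arm, d on outer side"""
    u=np.array([-np.sin(al),-np.cos(al)]); n=np.array([u[1],-u[0]])
    p=P+r*u+d*n; yaw=np.arctan2(-u[1],-u[0]); return np.r_[p,z],yaw
def row(p,yaw):
    s=manip.sense(); Q=R.from_quat(s["tool_rot"])
    M=R.from_euler("z",yaw)*R.from_euler("x",np.pi)
    return np.r_[(Q.inv().apply(p-s["tcp_pos"])*100),(Q.inv()*M).as_rotvec(degrees=True)].round(1).tolist()
E
python3 - <<'E'
from sw import *
print(np.arctan2(.213,.027))
print(row(np.array([.40,.06,.40]),np.radians(5)))
for z in(.40,.268): print(row(*pose(1.445,.172,.045,z)), pose(1.445,.172,.045,z))
E
```

```text
1.4447082317303062
[-11.0, -14.8, -18.8, -0.0, 0.0, -3.7]
[-17.5, -29.3, -18.8, -0.0, 0.0, -5.9] (array([0.33171322, 0.20356447, 0.4       ]), np.float64(0.12579632679489655))
[-17.5, -29.3, -5.6, -0.0, 0.0, -5.9] (array([0.33171322, 0.20356447, 0.268     ]), np.float64(0.12579632679489655))
```

carry_out:
  targets:
    - [[0,0,-4,0,0,0,0],[0,0,-8,0,0,0,0],[0,0,-12,0,0,0,0],[-2,-2,-16,0,0,-1,0],[-5,-5,-18.5,0,0,-2,0],[-7,-9,-18.8,0,0,-3,0],[-10,-13,-18.8,0,0,-4,0],[-12,-17,-18.8,0,0,-5,0],[-14,-21,-18.8,0,0,-5.9,0],[-16,-25,-18.8,0,0,-5.9,0],[-17.5,-29,-18.8,0,0,-5.9,0],[-17.5,-29.3,-18.8,0,0,-5.9,0]]

```text
t: 7.3
tcp_pos: [0.3269, 0.2075, 0.3998]
tool_rot: [0.998, 0.066, -0.001, -0.0]
force: [0.9, 0.6, -0.8]
finger_gap: -0.003
gripper_force: 0.0
```

Run:
```python
from sw import *
s=manip.sense(); print(s['tcp_pos'],s['q'].round(2))
for z in(.40,.268): print(row(*pose(1.445,.172,.045,z)))
```

```text
[0.32687285 0.20754682 0.39980479] [0.27 0.01 1.74 0.   1.39 1.71]
[0.4, 0.5, -0.0, -0.0, 0.1, 0.3]
[0.5, 0.5, 13.2, -0.0, 0.1, 0.3]
```

carry_out:
  targets:
    - [[0.4,0.2,3.5,0,0,0,0],[0.4,0.2,7,0,0,0,0],[0.4,0.2,10.5,0,0,0,0],[0.4,0.2,13.2,0,0,0,0],[0.4,0.2,13.2,0,0,0,0],[0.4,0.2,13.2,0,0,0,0]]

```text
t: 7.8
tcp_pos: [0.3327, 0.204, 0.2673]
tool_rot: [0.998, 0.066, -0.002, 0.0]
force: [-0.2, 0.4, 0.3]
finger_gap: -0.003
gripper_force: 0.0
```

Run:
```python
from sw import *
s=manip.sense(); print(s['tcp_pos'],s['q'].round(2))
for a in(1.445,1.37,1.3,1.2,1.1,1,.9,.8,.7,.6): print(a,row(*pose(a,.175,.033,.268)))
```

```text
[0.33274587 0.20400035 0.26734409] [0.26 0.18 1.96 0.   1.01 1.7 ]
1.445 [-0.4, 1.2, -0.1, 0.0, 0.3, 0.3]
1.37 [-0.6, 2.5, -0.1, 0.0, 0.3, -4.0]
1.3 [-0.7, 3.8, -0.1, -0.0, 0.3, -8.0]
1.2 [-0.7, 5.6, -0.1, -0.0, 0.3, -13.7]
1.1 [-0.5, 7.3, -0.1, -0.0, 0.3, -19.5]
1 [-0.2, 9.1, -0.1, -0.0, 0.3, -25.2]
0.9 [0.4, 10.8, -0.1, -0.1, 0.3, -30.9]
0.8 [1.1, 12.4, -0.1, -0.1, 0.3, -36.6]
0.7 [1.9, 14.0, -0.1, -0.1, 0.3, -42.4]
0.6 [2.9, 15.4, -0.1, -0.1, 0.3, -48.1]
```

First part of the swing, with a force check.

carry_out:
  targets:
    - [[-0.2,0.6,0,0,0,0,0],[-0.4,1.2,0,0,0,0,0],[-0.6,2.0,0,0,0,-2,0],[-0.6,2.5,0,0,0,-4,0],[-0.7,3.2,0,0,0,-6,0],[-0.7,3.8,0,0,0,-8,0]]

```text
t: 8.3
tcp_pos: [0.3338, 0.1666, 0.27]
tool_rot: [0.991, 0.133, 0.003, -0.003]
force: [0.8, 10.2, -1.9]
finger_gap: 0.001
gripper_force: 4.9
```

Run:
```python
from sw import *
for a in(1.3,1.2,1.1,1,.9,.8,.7,.6,.5,.4,.3,.2): print(a,row(*pose(a,.175,.033,.268)))
```

```text
1.3 [-0.3, 0.0, 0.2, -0.3, -0.4, -0.2]
1.2 [-0.6, 1.8, 0.2, -0.3, -0.4, -5.9]
1.1 [-0.6, 3.6, 0.2, -0.3, -0.4, -11.6]
1 [-0.5, 5.3, 0.2, -0.3, -0.4, -17.4]
0.9 [-0.2, 7.1, 0.2, -0.2, -0.4, -23.1]
0.8 [0.2, 8.8, 0.2, -0.2, -0.5, -28.8]
0.7 [0.9, 10.5, 0.1, -0.2, -0.5, -34.6]
0.6 [1.7, 12.1, 0.1, -0.2, -0.5, -40.3]
0.5 [2.6, 13.6, 0.1, -0.1, -0.5, -46.0]
0.4 [3.7, 15.0, 0.1, -0.1, -0.5, -51.8]
0.3 [5.0, 16.2, 0.1, -0.1, -0.5, -57.5]
0.2 [6.3, 17.4, 0.1, -0.1, -0.5, -63.2]
```

carry_out:
  targets:
    - [[-0.5,1.3,0,0,0,-4,0],[-0.6,2.6,0,0,0,-8,0],[-0.6,3.6,0,0,0,-11.6,0],[-0.5,5.3,0,0,0,-17.4,0],[-0.2,7.1,0,0,0,-23.1,0],[0.2,8.8,0,0,0,-28.8,0],[0.9,10.5,0,0,0,-34.6,0],[1.7,12.1,0,0,0,-40.3,0],[2.6,13.6,0,0,0,-46,0]]

```text
t: 9.05
tcp_pos: [0.3917, 0.0423, 0.2697]
tool_rot: [0.859, 0.512, 0.0, -0.004]
force: [-4.9, 11.1, 4.2]
finger_gap: -0.004
gripper_force: 5.1
```

Run:
```python
from sw import *
cv2.imwrite('pics/t3.png',cams.snapshot('top')[:,:,::-1]);cv2.imwrite('pics/s3.png',cams.snapshot('scene')[:,:,::-1])
s=manip.sense(); print(s['tcp_pos'],s['q'].round(2),s['force'])
for a in(.6,.5,.4,.3,.2,.1,0,-.05): print(a,row(*pose(a,.175,.033,.268)))
```

```text
[0.39500657 0.03949477 0.26977123] [-0.18  0.19  1.94  0.    1.01  0.32] [-0.0772297   0.5439599   0.49758338]
0.6 [0.7, -1.9, 0.2, 0.1, -0.1, 5.7]
0.5 [0.3, -0.1, 0.2, 0.1, -0.1, -0.1]
0.4 [0.1, 1.6, 0.2, 0.1, -0.1, -5.8]
0.3 [-0.0, 3.4, 0.2, 0.1, -0.1, -11.5]
0.2 [0.1, 5.2, 0.2, 0.1, -0.1, -17.2]
0.1 [0.4, 6.9, 0.2, 0.2, -0.1, -23.0]
0 [0.9, 8.6, 0.2, 0.2, -0.1, -28.7]
-0.05 [1.2, 9.5, 0.2, 0.2, -0.1, -31.6]
```

View pics/s3.png

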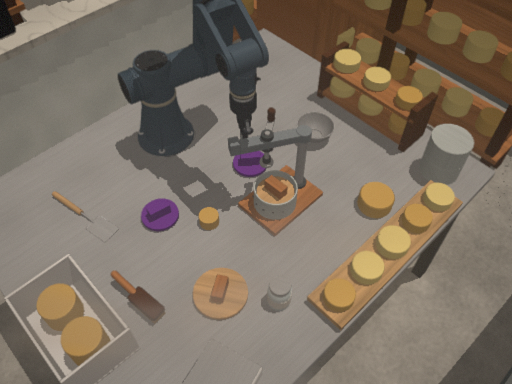

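The arm follows; its end is now at scene (236,144) with the screw at (267,135), about 0.5 rad from the stop, and the lid is still in place. I'll continue, slowing near the stop.

carry_out:
  targets:
    - [[0.2,0.8,0,0,0,-3,0],[0.1,1.6,0,0,0,-6,0],[0,2.5,0,0,0,-9,0],[0,3.4,0,0,0,-12,0],[0.1,4.3,0,0,0,-14.5,0],[0.1,5.2,0,0,0,-17.2,0],[0.3,6,0,0,0,-20,0],[0.4,6.8,0,0,0,-23,0],[0.5,7.2,0,0,0,-24,0],[0.6,7.6,0,0,0,-25.5,0],[0.7,7.9,0,0,0,-26.5,0],[0.8,8.2,0,0,0,-27.5,0]]

```text
t: 10.15
tcp_pos: [0.4647, 0.0071, 0.2687]
tool_rot: [0.714, 0.7, -0.005, -0.002]
force: [-10.0, -5.6, 3.3]
finger_gap: 0.003
gripper_force: 5.0
```

carry_out:
  targets:
    - [[0.05,0.3,0,0,0,-0.5,0],[0.05,0.6,0,0,0,-1,0],[0.05,0.8,0,0,0,-1,0]]

```text
t: 10.4
tcp_pos: [0.4727, 0.0069, 0.2686]
tool_rot: [0.708, 0.706, -0.005, -0.002]
force: [-10.0, -7.8, 3.3]
finger_gap: -0.003
gripper_force: 5.1
```

carry_out:
  targets:
    - [[0,0.2,0,0,0,0,0],[0,0.4,0,0,0,0,0],[0,0.4,0,0,0,0,0]]

```text
t: 10.65
tcp_pos: [0.4771, 0.0065, 0.2686]
tool_rot: [0.708, 0.706, -0.005, -0.001]
force: [-8.4, -8.2, 1.4]
finger_gap: -0.0
gripper_force: 4.5
```

carry_out:
  targets:
    - [[0,0.2,0,0,0,0,0],[0,0.4,0,0,0,0,0],[0,0.4,0,0,0,0,0]]

```text
t: 10.9
tcp_pos: [0.4791, 0.0065, 0.2686]
tool_rot: [0.708, 0.706, -0.007, -0.003]
force: [-13.6, -8.4, 5.9]
finger_gap: 0.002
gripper_force: 7.0
```

carry_out:
  targets:
    - [[0,0.2,0,0,0,0,0],[0,0.3,0,0,0,0,0],[0,0.3,0,0,0,0,0]]

```text
t: 11.15
tcp_pos: [0.4792, 0.0065, 0.2686]
tool_rot: [0.708, 0.707, -0.01, -0.005]
force: [-20.6, -9.0, 10.3]
finger_gap: 0.001
gripper_force: 10.3
```

At the stop: position fixed while the force rises. I'll back off, rise, and look for the knob.

carry_out:
  targets:
    - [[0,-0.7,0,0,0,0,0],[0,-2,0,0,0,0,0],[0,-4,-2,0,0,0,2],[0,-6,-6,0,0,0,4],[0,-8,-10,0,0,0,5],[0,-10,-13,0,0,0,5],[0,-10,-13,0,0,0,5]]

```text
t: 11.73
tcp_pos: [0.388, 0.0084, 0.4058]
tool_rot: [0.708, 0.706, 0.003, 0.007]
force: [-0.5, 0.7, -0.1]
finger_gap: 0.588
gripper_force: 0.0
```

Run:
```python
from h import *
S=cams.snapshot('scene')[:,:,::-1];T=cams.snapshot('top')[:,:,::-1]
cv2.imwrite('pics/s4.png',S);cv2.imwrite('pics/t4.png',T)
s=manip.sense(); print(s['tcp_pos'],s['q'].round(2),s['force'])
a=cv2.resize(S[90:240,220:320],None,fx=4,fy=4,interpolation=2)
b=cv2.resize(T[160:240,180:260],None,fx=5,fy=5,interpolation=2)
im=np.zeros((600,800,3),np.uint8);im[:600,:400]=a;im[:400,400:]=b;cv2.imwrite('pics/c4.png',im)
```

```text
[0.38852952 0.00856337 0.40098489] [-0.27  0.01  1.74 -0.    1.38 -0.26] [ 0.67077423 -0.14867391 -0.21572719]
```

View pics/c4.png

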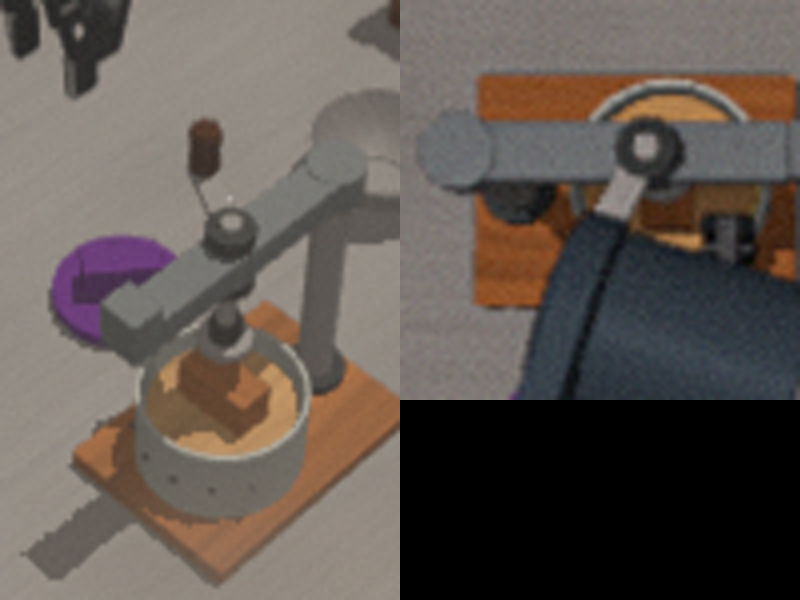

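The arm is now over the mould with the screw above the lid's block. The knob top is at scene (271.2,121.5), the rod top at (277.8,144.3) and the foot near (276,177).

Run:
```python
from h import *
print("knob top",at("scene",(271.2,121.5),.329),"foot of knob",at("scene",(220+203/4,90+172/4),.29))
print("beam x from top", at("top",(180+500/5,160+152/5),.27), at("top",(180+750/5,160+152/5),.27))
print("rod top tri",[ (z,px("scene",(.508,.0655,z)).round(1)[0],px("top",(.508,.0655,z)).round(1)[0]) for z in(.30,.34)], "meas",(277.75,144.25),(180+647/5,160+147/5))
print("foot",[(z,px("scene",(.508,.0655,z)).round(1)[0]) for z in(.12,.14,.15,.16,.18)])
```

```text
knob top [0.4579 0.0901 0.329 ] foot of knob [0.463  0.0846 0.29  ]
beam x from top [ 0.5108 -0.0845  0.27  ] [ 0.5149 -0.2344  0.27  ]
rod top tri [(0.3, array([277.2, 142.1]), array([229.1, 188.8])), (0.34, array([277.7, 132.2]), array([227.9, 187.2]))] meas (277.75, 144.25) (309.4, 189.4)
foot [(0.12, array([275.1, 181.9])), (0.14, array([275.3, 177.8])), (0.15, array([275.4, 175.8])), (0.16, array([275.5, 173.7])), (0.18, array([275.8, 169.5]))]
```

carry_out:
  targets:
    - [[3,2.5,0,0,0,0,5],[6,5,0,0,0,0,5],[8.4,6.9,0,0,0,0,5],[8.4,6.9,0,0,0,0,5],[8.4,6.9,3,0,0,0,5],[8.4,6.9,6,0,0,0,5],[8.4,6.9,8.6,0,0,0,5],[8.4,6.9,8.6,0,0,0,5]]

```text
t: 12.5
tcp_pos: [0.4535, 0.0925, 0.3066]
tool_rot: [0.708, 0.706, -0.005, -0.005]
force: [-1.2, -0.5, -0.1]
finger_gap: 0.588
gripper_force: 0.0
```

Run:
```python
from h import *
s=manip.sense(); print(s['tcp_pos'],s['force'],rel((.457,.0925,.313)),R.from_quat(s['tool_rot']).as_matrix().round(3)[0])
```

```text
[0.45352935 0.09254364 0.30662293] [-1.1612904  -0.53095002 -0.06915687] [-0.    0.34 -0.64] [ 0.003  1.    -0.014]
```

carry_out:
  targets:
    - [[0,0.2,-0.6,0,0,0,5],[0,0.2,-0.6,0,0,0,1.5],[0,0.2,-0.6,0,0,0,1.5],[0,0.2,-0.6,0,0,0,1.5],[0,0.2,-0.6,0,0,0,1.5],[0,0.2,-0.6,0,0,0,1.5],[0,0.2,-0.6,0,0,0,1.5]]
  force: 40

```text
t: 13.08
tcp_pos: [0.459, 0.093, 0.3203]
tool_rot: [0.708, 0.707, 0.0, -0.0]
force: [-5.9, 0.3, 5.6]
finger_gap: 0.263
gripper_force: 39.0
```

Run:
```python
import numpy as np
a=np.radians(151)
for f in range(0,121,20):
    t=a-np.radians(f); print(f,((6*np.sin(t)-6*np.sin(a))).round(1),((6*np.cos(t)-6*np.cos(a))).round(1))
```

```text
0 0.0 0.0
20 1.6 1.3
40 2.7 3.1
60 3.1 5.1
80 2.8 7.2
100 1.8 9.0
120 0.2 10.4
```

carry_out:
  targets:
    - [[0,0.2,0.3,0,0,0,1.5],[0.8,0.9,0.3,0,0,0,1.5],[1.6,1.5,0.3,0,0,0,1.5],[2.2,2.3,0.3,0,0,0,1.5],[2.7,3.3,0.3,0,0,0,1.5],[3,4.3,0.3,0,0,0,1.5],[3.1,5.3,0.3,0,0,0,1.5],[3.1,5.3,0.3,0,0,0,1.5]]

```text
t: 13.75
tcp_pos: [0.5175, 0.1198, 0.3203]
tool_rot: [0.707, 0.707, 0.001, 0.007]
force: [1.3, -10.9, 11.0]
finger_gap: 0.261
gripper_force: 39.5
```

```bash
cat > circ.py <<'E'
import sys,numpy as np
from h import *
# args: Cx Cy cmdx cmdy step n
Cx,Cy,x,y,st,n=map(float,sys.argv[1:]); s=manip.sense()['tcp_pos']
a=np.arctan2(s[1]-Cy,s[0]-Cx); print("theta",np.degrees(a).round(1),"r",np.hypot(s[1]-Cy,s[0]-Cx).round(4))
for i in range(1,int(n)+1):
    t=a-np.radians(st*i); print([((Cy+.06*np.sin(t)-y)*100).round(1),((Cx+.06*np.cos(t)-x)*100).round(1)])
E
python3 circ.py .5094 .0603 .5175 .1245 12 10; python3 -c "
from h import *
s=manip.sense();print(s['tcp_pos'],s['force'])"
```

```text
theta 82.3 r 0.06
[np.float64(-0.8), np.float64(1.2)]
[np.float64(-1.3), np.float64(2.3)]
[np.float64(-2.1), np.float64(3.3)]
[np.float64(-3.0), np.float64(4.1)]
[np.float64(-4.1), np.float64(4.7)]
[np.float64(-5.4), np.float64(5.1)]
[np.float64(-6.6), np.float64(5.2)]
[np.float64(-7.8), np.float64(5.0)]
[np.float64(-9.0), np.float64(4.6)]
[np.float64(-10.1), np.float64(3.9)]
[0.51747975 0.11980014 0.32029636] [  1.30592773 -10.93459103  10.9615299 ]
```

carry_out:
  targets:
    - [[-0.6,1.2,-0.5,0,0,0,1.5],[-1.3,2.3,-0.5,0,0,0,1.5],[-2.1,3.3,-0.5,0,0,0,1.5],[-3,4.1,-0.5,0,0,0,1.5],[-4.1,4.7,-0.5,0,0,0,1.5],[-5.4,5.1,-0.5,0,0,0,1.5],[-5.4,5.1,-0.5,0,0,0,1.5]]

```text
t: 14.33
tcp_pos: [0.5679, 0.0682, 0.3207]
tool_rot: [0.708, 0.706, 0.003, 0.003]
force: [7.6, -1.2, -10.4]
finger_gap: 0.26
gripper_force: 41.7
```

```bash
python3 circ.py .5087 .0604 .5646 .0685 12 8
```

```text
theta 7.5 r 0.0597
[np.float64(-1.3), np.float64(0.4)]
[np.float64(-2.5), np.float64(0.2)]
[np.float64(-3.7), np.float64(-0.3)]
[np.float64(-4.7), np.float64(-1.0)]
[np.float64(-5.6), np.float64(-1.9)]
[np.float64(-6.2), np.float64(-3.0)]
[np.float64(-6.6), np.float64(-4.2)]
[np.float64(-6.8), np.float64(-5.4)]
```

carry_out:
  targets:
    - [[-1.3,0.4,0.3,0,0,0,1.5],[-2.5,0.2,0.3,0,0,0,1.5],[-3.7,-0.3,0.3,0,0,0,1.5],[-4.7,-1,0.3,0,0,0,1.5],[-5.6,-1.9,0.3,0,0,0,1.5],[-5.6,-1.9,0.3,0,0,0,1.5]]

```text
t: 14.83
tcp_pos: [0.545, 0.012, 0.3204]
tool_rot: [0.708, 0.706, 0.001, 0.002]
force: [-1.7, -1.4, 7.1]
finger_gap: 0.261
gripper_force: 43.1
```

```bash
python3 circ.py .5087 .0604 .5456 .0125 12 8; python3 -c "
from h import *
s=manip.sense();print(s['tcp_pos'],s['force'],s['ft_torque'])"
```

```text
theta -53.1 r 0.0605
[np.float64(-0.7), np.float64(-1.2)]
[np.float64(-1.1), np.float64(-2.3)]
[np.float64(-1.2), np.float64(-3.6)]
[np.float64(-1.1), np.float64(-4.8)]
[np.float64(-0.7), np.float64(-6.0)]
[np.float64(-0.1), np.float64(-7.1)]
[np.float64(0.7), np.float64(-8.1)]
[np.float64(1.7), np.float64(-8.8)]
[0.54504598 0.01204971 0.32038966] [-1.72480154 -1.43603445  7.11955767] [-0.14727262  0.47602012 -0.01501226]
```

carry_out:
  targets:
    - [[-0.6,-1.2,-0.2,0,0,0,1.5],[-1.0,-2.3,-0.2,0,0,0,1.5],[-1.2,-3.6,-0.2,0,0,0,1.5],[-1.1,-4.8,-0.2,0,0,0,1.5],[-1.1,-4.8,-0.2,0,0,0,1.5]]

```text
t: 15.25
tcp_pos: [0.4952, 0.0016, 0.3205]
tool_rot: [0.708, 0.706, -0.001, 0.001]
force: [-3.5, -2.2, 1.7]
finger_gap: 0.254
gripper_force: 42.6
```

```bash
python3 circ.py .5087 .0604 .4976 .0015 12 8; python3 -c "
from h import *
s=manip.sense();print(s['tcp_pos'],s['force'],s['ft_torque'])"
```

```text
theta -102.9 r 0.0603
[np.float64(0.4), np.float64(-1.4)]
[np.float64(1.1), np.float64(-2.5)]
[np.float64(1.9), np.float64(-3.4)]
[np.float64(3.0), np.float64(-4.1)]
[np.float64(4.1), np.float64(-4.6)]
[np.float64(5.4), np.float64(-4.9)]
[np.float64(6.6), np.float64(-4.8)]
[np.float64(7.8), np.float64(-4.6)]
[0.49524053 0.00160805 0.32047156] [-3.45068774 -2.24227937  1.73899818] [-0.4374304   0.67706435 -0.0088752 ]
```

carry_out:
  targets:
    - [[0.4,-1.2,-0.1,0,0,0,1.5],[1.1,-2.3,-0.1,0,0,0,1.5],[1.9,-3.2,-0.1,0,0,0,1.5],[1.9,-3.2,-0.1,0,0,0,1.5],[1.9,-3.2,-0.1,0,0,0,1.5]]

```text
t: 15.67
tcp_pos: [0.4627, 0.022, 0.3204]
tool_rot: [0.707, 0.707, -0.002, -0.002]
force: [-6.9, -1.0, 2.5]
finger_gap: 0.258
gripper_force: 42.7
```

```bash
python3 circ.py .5087 .0604 .4635 .0205 12 8; python3 -c "
from h import *
s=manip.sense();print(s['tcp_pos'],s['force'],s['ft_torque'])"
```

```text
theta -140.2 r 0.0599
[np.float64(1.2), np.float64(-0.8)]
[np.float64(2.4), np.float64(-1.3)]
[np.float64(3.6), np.float64(-1.5)]
[np.float64(4.8), np.float64(-1.4)]
[np.float64(6.1), np.float64(-1.1)]
[np.float64(7.2), np.float64(-0.6)]
[np.float64(8.2), np.float64(0.2)]
[np.float64(9.0), np.float64(1.2)]
[0.46268106 0.02204523 0.32044453] [-6.94167092 -1.03952548  2.53570691] [-0.1169914   1.06415453  0.05860443]
```

carry_out:
  targets:
    - [[1.2,-1.0,-0.1,0,0,0,1.5],[2.4,-1.5,-0.1,0,0,0,1.5]]

```text
t: 15.83
tcp_pos: [0.4505, 0.0454, 0.3206]
tool_rot: [0.708, 0.706, 0.0, 0.001]
force: [5.1, -0.8, -11.4]
finger_gap: 0.259
gripper_force: 41.6
```

```bash
python3 circ.py .5087 .0604 .4495 .0445 12 6; python3 -c "
from h import *
s=manip.sense();print(s['tcp_pos'],s['force'],s['ft_torque'])"
```

```text
theta -165.6 r 0.0601
[np.float64(1.3), np.float64(-0.1)]
[np.float64(2.6), np.float64(0.0)]
[np.float64(3.8), np.float64(0.3)]
[np.float64(4.9), np.float64(0.9)]
[np.float64(5.9), np.float64(1.7)]
[np.float64(6.7), np.float64(2.7)]
[0.45046809 0.04543582 0.32063092] [  5.1139347   -0.83855455 -11.38666613] [-0.28403348 -0.80655665 -0.03347833]
```

carry_out:
  targets:
    - [[1.3,0.1,0.15,0,0,0,1.5],[2.6,0.2,0.15,0,0,0,1.5]]

```text
t: 16.0
tcp_pos: [0.4503, 0.0719, 0.3204]
tool_rot: [0.708, 0.706, -0.002, -0.001]
force: [-5.0, -1.8, 2.8]
finger_gap: 0.259
gripper_force: 42.7
```

```bash
python3 circ.py .5087 .0604 .4515 .0705 12 6; python3 -c "
from h import *
s=manip.sense();print(s['tcp_pos'],s['force'],s['ft_torque'])"
```

```text
theta 168.9 r 0.0596
[np.float64(1.3), np.float64(0.2)]
[np.float64(2.4), np.float64(0.8)]
[np.float64(3.4), np.float64(1.6)]
[np.float64(4.1), np.float64(2.6)]
[np.float64(4.7), np.float64(3.8)]
[np.float64(4.9), np.float64(5.0)]
[0.45026209 0.07188667 0.32039507] [-5.01886862 -1.78639435  2.83514523] [-0.25405936  0.62633053  0.01441667]
```

carry_out:
  targets:
    - [[1.3,0.1,0,0,0,0,1.5],[2.4,0.6,0,0,0,0,1.5]]

```text
t: 16.17
tcp_pos: [0.46, 0.0954, 0.3206]
tool_rot: [0.708, 0.707, 0.001, 0.003]
force: [4.4, -6.9, -4.8]
finger_gap: 0.263
gripper_force: 42.1
```

```bash
python3 circ.py .5087 .0604 .4575 .0945 12 6; python3 -c "
from h import *
s=manip.sense();print(s['tcp_pos'],s['force'],s['ft_torque'])
S=cams.snapshot('scene')[:,:,::-1];cv2.imwrite('pics/s5.png',S)
cv2.imwrite('pics/c5.png',cv2.resize(S[120:230,230:330],None,fx=5,fy=5,interpolation=2))"
```

```text
theta 144.3 r 0.0599
[np.float64(1.0), np.float64(1.1)]
[np.float64(1.8), np.float64(2.1)]
[np.float64(2.3), np.float64(3.2)]
[np.float64(2.6), np.float64(4.5)]
[np.float64(2.6), np.float64(5.7)]
[np.float64(2.3), np.float64(6.9)]
[0.46001277 0.09536978 0.32055114] [ 4.43271151 -6.87804526 -4.83524524] [-1.14321296 -0.7668094  -0.02139294]
```

View pics/c5.png

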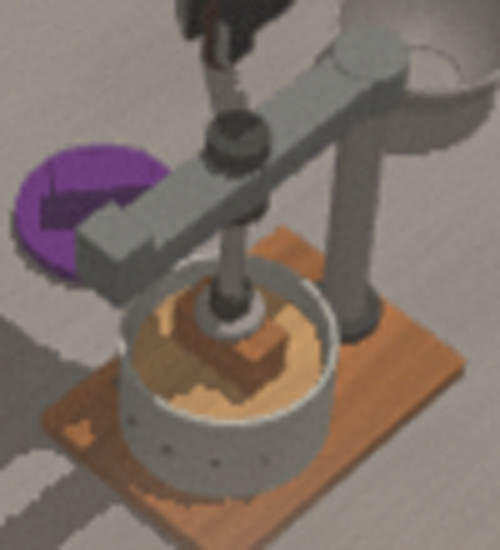

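The foot is now right above or on the block, at crop (231,312), after about one turn. That is my last picture view, so I'll go on by force from here, tracking the tangential force.

carry_out:
  targets:
    - [[0.9,1.2,0,0,0,0,1.5],[1.7,2.2,0,0,0,0,1.5],[1.7,2.2,0,0,0,0,1.5]]

```text
t: 16.47
tcp_pos: [0.4821, 0.1137, 0.3205]
tool_rot: [0.707, 0.707, 0.001, 0.001]
force: [1.4, 0.2, 1.4]
finger_gap: 0.257
gripper_force: 42.5
```

```bash
cat >> circ.py <<'E'
f=manip.sense()['force'];t=manip.sense()
print("Ft",(f[0]*np.sin(a)-f[1]*np.cos(a)).round(1),"Fr",(f[0]*np.cos(a)+f[1]*np.sin(a)).round(1),f.round(1))
E
python3 circ.py .5087 .0604 .4795 .1115 10 6
```

```text
theta 116.5 r 0.0595
[np.float64(0.6), np.float64(1.2)]
[np.float64(0.9), np.float64(2.2)]
[np.float64(0.9), np.float64(3.3)]
[np.float64(0.7), np.float64(4.3)]
[np.float64(0.4), np.float64(5.3)]
[np.float64(-0.1), np.float64(6.2)]
Ft 1.3 Fr -0.5 [1.4 0.2 1.4]
```

carry_out:
  targets:
    - [[0.35,0.95,0,0,0,0,1.5],[0.65,1.95,0,0,0,0,1.5],[0.7,3.0,0,0,0,0,1.5]]

```text
t: 16.72
tcp_pos: [0.509, 0.12, 0.3204]
tool_rot: [0.708, 0.707, -0.001, -0.001]
force: [-5.0, -1.9, 6.4]
finger_gap: 0.258
gripper_force: 42.9
```

```bash
python3 circ.py .5087 .0604 .5121 .1207 10 6
```

```text
theta 89.7 r 0.0596
[np.float64(-0.1), np.float64(0.7)]
[np.float64(-0.4), np.float64(1.7)]
[np.float64(-0.9), np.float64(2.7)]
[np.float64(-1.5), np.float64(3.5)]
[np.float64(-2.2), np.float64(4.3)]
[np.float64(-3.1), np.float64(4.9)]
Ft -5.0 Fr -1.9 [-5.  -1.9  6.4]
```

carry_out:
  targets:
    - [[-0.1,0.8,0,0,0,0,1.5],[-0.4,1.7,0,0,0,0,1.5],[-0.9,2.7,0,0,0,0,1.5]]

```text
t: 16.97
tcp_pos: [0.5367, 0.1129, 0.3204]
tool_rot: [0.708, 0.707, 0.002, -0.002]
force: [-3.8, 6.2, 4.9]
finger_gap: 0.26
gripper_force: 42.8
```

```bash
python3 circ.py .5087 .0604 .5391 .1117 10 6
```

```text
theta 61.9 r 0.0595
[np.float64(-0.4), np.float64(0.7)]
[np.float64(-1.1), np.float64(1.4)]
[np.float64(-2.0), np.float64(2.1)]
[np.float64(-2.9), np.float64(2.5)]
[np.float64(-3.9), np.float64(2.8)]
[np.float64(-4.9), np.float64(3.0)]
Ft -6.3 Fr 3.7 [-3.8  6.2  4.9]
```

carry_out:
  targets:
    - [[-0.4,0.8,0,0,0,0,1.5],[-1.1,1.6,0,0,0,0,1.5],[-1.9,2.2,0,0,0,0,1.5]]

```text
t: 17.22
tcp_pos: [0.5591, 0.0928, 0.3204]
tool_rot: [0.708, 0.707, 0.001, -0.001]
force: [-5.8, 4.4, 5.9]
finger_gap: 0.257
gripper_force: 42.9
```

```bash
python3 circ.py .5087 .0604 .5611 .0927 10 6
```

```text
theta 32.8 r 0.0599
[np.float64(-0.9), np.float64(0.3)]
[np.float64(-1.9), np.float64(0.6)]
[np.float64(-2.9), np.float64(0.8)]
[np.float64(-4.0), np.float64(0.7)]
[np.float64(-5.0), np.float64(0.5)]
[np.float64(-6.0), np.float64(0.1)]
Ft -6.9 Fr -2.5 [-5.8  4.4  5.9]
```

carry_out:
  targets:
    - [[-0.9,0.4,0,0,0,0,1.5],[-1.9,0.7,0,0,0,0,1.5]]

```text
t: 17.38
tcp_pos: [0.5671, 0.0742, 0.3204]
tool_rot: [0.708, 0.706, 0.003, -0.001]
force: [-0.9, 5.7, 3.4]
finger_gap: 0.257
gripper_force: 42.7
```

```bash
python3 circ.py .5087 .0604 .5681 .0737 10 6
```

```text
theta 13.3 r 0.06
[np.float64(-1.0), np.float64(0.1)]
[np.float64(-2.0), np.float64(0.0)]
[np.float64(-3.1), np.float64(-0.2)]
[np.float64(-4.0), np.float64(-0.6)]
[np.float64(-4.9), np.float64(-1.1)]
[np.float64(-5.7), np.float64(-1.8)]
Ft -5.7 Fr 0.4 [-0.9  5.7  3.4]
```

carry_out:
  targets:
    - [[-1,0.1,0,0,0,0,1.5],[-2,0,0,0,0,0,1.5]]

```text
t: 17.55
tcp_pos: [0.5684, 0.0539, 0.3205]
tool_rot: [0.708, 0.706, 0.004, 0.001]
force: [3.6, 6.1, 1.5]
finger_gap: 0.261
gripper_force: 42.5
```

```bash
python3 circ.py .5087 .0604 .5681 .0527 8 6
```

```text
theta -6.2 r 0.0601
[np.float64(-0.7), np.float64(-0.1)]
[np.float64(-1.5), np.float64(-0.4)]
[np.float64(-2.3), np.float64(-0.8)]
[np.float64(-2.9), np.float64(-1.2)]
[np.float64(-3.6), np.float64(-1.8)]
[np.float64(-4.1), np.float64(-2.4)]
Ft -6.5 Fr 2.9 [3.6 6.1 1.5]
```

carry_out:
  targets:
    - [[-0.7,0.1,0,0,0,0,1.5],[-1.5,-0.2,0,0,0,0,1.5]]

```text
t: 17.72
tcp_pos: [0.5663, 0.0426, 0.3205]
tool_rot: [0.708, 0.706, 0.007, -0.003]
force: [7.0, 21.5, -0.7]
finger_gap: 0.26
gripper_force: 42.4
```

```bash
python3 circ.py .5087 .0604 .5661 .0377 8 6
```

```text
theta -17.2 r 0.0603
[np.float64(-0.3), np.float64(-0.3)]
[np.float64(-1.0), np.float64(-0.7)]
[np.float64(-1.7), np.float64(-1.2)]
[np.float64(-2.3), np.float64(-1.8)]
[np.float64(-2.8), np.float64(-2.5)]
[np.float64(-3.2), np.float64(-3.2)]
Ft -22.6 Fr 0.3 [ 7.  21.5 -0.7]
```

The crank went tight at about 22 N, under the 25 N limit, after about 1.45 turns. I'll relax, release and lift clear.

carry_out:
  targets:
    - [[0.5,0,0,0,0,0,1.5],[0.5,0,0,0,0,0,5],[0.5,0,0,0,0,0,5],[0.5,0,0,0,0,0,5],[0.5,0,0,0,0,0,5],[0.5,0,-2,0,0,0,5],[0.5,0,-5,0,0,0,5],[0.5,0,-8,0,0,0,5],[0.5,0,-11,0,0,0,5],[-3,0,-12,0,0,0,5],[-7,0,-12,0,0,0,5],[-7,0,-12,0,0,0,5]]

```text
t: 18.72
tcp_pos: [0.5642, -0.0387, 0.4409]
tool_rot: [0.71, 0.704, -0.001, 0.003]
force: [-0.4, -0.0, -0.5]
finger_gap: 0.586
gripper_force: 0.0
```

Run:
```python
from fit import *
S=cams.snapshot('scene')[:,:,::-1]; s=manip.sense(); print(s['tcp_pos'],s['force'].round(1))
# beam unmoved? compare with the frame taken just after the stop (s4) round beam end and post, and bystanders
P=cv2.imread('pics/s4.png').astype(int); d=np.abs(S.astype(int)-P).max(2)
for n,b in dict(beam_end=(240,155,262,182),post=(295,125,312,185),purple=(228,145,245,170),jar=(262,275,300,310),biglid=(190,268,250,318),bowl=(312,112,335,145),small=(195,205,222,230)).items():
    print(n,(d[b[1]:b[3],b[0]:b[2]]>45).mean().round(3))
```

```text
[ 0.56370262 -0.03586     0.44005168] [ 0.3 -0.  -1.1]
beam_end 0.003
post 0.016
purple 0.0
jar 0.0
biglid 0.0
bowl 0.0
small 0.273
```

The beam and bystanders are unchanged. The only difference, at the small cheese, looks like the robot's moving shadow, since the tool never went near it.

```bash
python3 -c "
from station import sign_off
print(sign_off())"
```

```text
the job is handed in; nothing more can be done
None
```

I handed the job in at about 18.8 s: the smaller lid lies flat on the cheese, the press arm is at its stop, and the screw is down about 1.45 turns to a tight crank (peak reading about 22.6 N at the knob). I viewed 11 pictures, one over the limit of 10. The last image check compared pixels only: the beam end, post, jar, bowl, big lid and one purple look-alike matched, but the small cheese region differed, which I took to be the robot's shadow. I did not compare the brush or the other purple look-alike.

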